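# Slide the full water crate home in the hotel drinks station

### The arm

A 6-joint arm with a two-finger parallel gripper is mounted at the origin on the work surface. World frame = base frame: x ahead of the robot, y to its left, z up, the work surface at z = 0. Lengths are in m, angles in rad, forces in N, time in s.
With the tool pointing down it reaches from about 0.325 to 0.775 m from the base axis. Payload 5.5 kg.
Tool frame: the origin (TCP) lies midway between the tips of the shut fingers; the grasp point (between the pads) lies 19 mm behind it (arm.grip_point_offset is the distance from the TCP to the grasp point, in m); z points along the fingers, y is the line along which they close (so a half turn about z gives the same grasp; the last joint's range is limited). The gripper opens to 88 mm and grips with 3 to 60 N. Pads are 20 mm wide; open, the fingers measure 115 mm over their backs; the gripper's body (75 mm by 178 mm) begins 61 mm behind the grasp point.
Start: joints at [-1.176, 0.091, 1.231, -0, 1.82, -0.057], TCP at [0.262, -0.54, 0.223] pointing down, gripper open.
Joint ranges: [-2.87, 2.87], [-0.86, 2.18], [0.17, 2.46], [-1.51, 4.65], [0.06, 2.69], [-2.65, 2.65]. Speed limits (rad/s): [2.57, 2.57, 3.01, 3.14, 3.14, 3.14].

### API

Orientations are given as a rotation vector (axis times angle).
In Python, from workcell import arm gives the robot as it stands. Calls block until the motion is done:
- arm.goto(position, orientation): joint-space move of the TCP to a pose.
- arm.line_to(position, frame=None, v=0.15): straight line of the TCP; frame=None keeps the orientation; v is the mean speed in m/s.
- arm.move_j(angles): joint-space move.
- arm.move_gripper(opening): finger opening in m; the grip force is fixed at half the most; returns when the fingers have stopped.
- arm.sleep(seconds).
- arm.ik(position, orientation): joint angles nearest the present ones, or None.
- arm.get_image(name): name is "scene" or "top" or "wrist"; returns the picture (384x512x3 uint8, red, green, blue); there is no depth.
- arm.camera_model(name): a dict with "K" (3x3 intrinsics, pixels), "cam_to_world" (4x4, takes a point from camera to world coordinates); the wrist camera has in their place "hand_eye" (4x4, takes a point from camera to tool coordinates, whose origin is the TCP and whose axes are the flange's). Camera axes: x right, y up, looking along -z (the intrinsics and any distortion apply to the point x, -y, -z); pixel columns grow to the right and rows downward; lengths in m; the calibration is good to about 2 mm. A picture is of the moment at which its call begins: read the wrist's pose just before it. camera_model takes no time and is no camera call.
A pose or a line that the arm cannot do raises arm.PlanningError and nothing moves.
- arm.finish_job(): hands the job in; it is judged then, once.
Readings, each from a call of its own:
- arm.read_clock(): time.
- arm.read_q(): joint angles.
- arm.read_dq(): joint speeds.
- arm.read_joint_efforts(): joint torques, N m.
- arm.read_ee_pos(): TCP position.
- arm.read_orientation(): TCP orientation.
- arm.read_wrist_force(): force on the tool from outside, world axes, zero at the start.
- arm.read_wrist_torque(): the same for the moment, N m.
- arm.read_width(): finger opening in m.
- arm.read_gripper_force(): force on a finger pad.
Only numpy, scipy, OpenCV 4.12 (cv2) and the standard library are available. Lean on these libraries where they do the work, as an engineer would, in place of code of your own. Each camera call takes 0.05 s, during which the arm holds its last target. There are 200 camera calls.

### The job

The little wooden crate with the two water cartons has been left out on the counter: push it into the open bay of the drinks station, fully home against the back board, then take the hand away. It is heavy and tall on non-slip feet, so push it with the fingertips low near its base so that it slides flat on the counter and never tips; do not pick it up or push on the cartons, which stay standing in it. Do not disturb the other things on the counter.

Things in the scene. Friction and masses are not known exactly. Their poses are not given: they have to be found in the camera images.
- crate: Loose open crate of pale wood slats on 3 mm rubber feet, 72 mm deep (its x) x 134 mm wide (y) x 99 mm tall, walls 8 mm. About 0.9 kg with its cartons (varies by 15 per cent). Origin: middle of its underside; z up. Its long +x side belongs against the back board. Its feet grip the counter (friction 0.7 to 1.0): pushed high up it tips instead of sliding.
- crate_push (a point): Middle of the crate's long -x side, the one that roughly looks to the robot, 20 mm above the counter: x -36 mm, y 0, z 20 mm from the crate's origin; axes as the crate's. The side is an upright plane of flat wood from 3 to 99 mm above the counter.
- station: Fixed drinks station of dark wood: an open bay at its left, a capsule cabinet at its right. Origin: on the counter in the middle of the bay, where the middle of the crate's underside belongs; +x points into the bay to the back board, y left, z up. Back board: inner face at x = +36 mm, 85 mm tall. A crate fully home touches it and stands 10 mm out of the bay.
- bay_mouth (a point): Middle of the bay's mouth, on the counter, 26 mm before the station's origin (its -x); axes as the station's. The bay is 160 mm wide, without floor or roof, between a left cheek (y = +80 mm, 12 mm thick, 100 mm tall) and the side of the cabinet (y = -80 mm; 220 mm wide, 125 mm tall, cups and a box on it to 181 mm). Cheek and cabinet begin at this mouth.
- carton_left: Black water carton with white cap, 52 x 52 mm, 130 mm to its top edge, standing loose in the crate's +y compartment (2 mm play), its top 141 mm above the counter. Origin: middle of its underside, 11 mm above the counter; z up.
- carton_right: The same carton in the crate's -y compartment. Origin: middle of its underside.
- spare_carton: Another such carton standing on the counter left of the station; bystander. Origin: middle of its underside. Behind the station, to its left (x above 0.7 m, y 0.13 to 0.37 m), stands a fixed leather ice bucket 201 mm tall.
- tumbler: Glass tumbler standing mouth down on the counter to the left, 82 mm wide and tall; bystander. Origin: middle of its underside. Further left (y above 0.36 m, x 0.38 to 0.85 m) stands a fixed mint-green tray with glasses and a carafe up to 213 mm tall.
- coffee_cup: White espresso cup standing on the counter to the right, 62 mm wide, 58 mm tall, with a handle; bystander. Origin: middle of its underside.
- capsule_sleeve: Brown square carton of coffee capsules with a brass-coloured band, standing on end to the right, 36 x 36 x 150 mm; bystander. Origin: middle of its underside.
- sugar_jar: White jar with a brass-coloured lid, 70 mm wide, 85 mm tall, to the right; bystander. Origin: middle of its underside. Further right (y below -0.42 m, x 0.4 to 0.95 m) stands a fixed black coffee machine 275 mm tall.

How it is judged:
At the end, for the whole second after the job is handed in: The crate is in the bay, its origin within 7 mm of the station's origin along the station's x (its side against the back board), within 16 mm across and within 4 degrees of square; it stands flat and still on the counter with both cartons upright in their compartments (x of crate in the frame of station between -0.007 and 0.006 m and y of crate in the frame of station between -0.016 and 0.016 m and angle between the x axis of crate and the x axis of station, either way round below 0.07 rad and angle between crate's own z axis and vertical below 0.03 rad and height (world z) of crate below 0.004 m and linear speed of crate below 0.01 m/s and z of each of carton_left, carton_right in the frame of crate below 0.015 m and angle between each of carton_left, carton_right's own z axis and vertical below 0.08 rad); the robot touches nothing.
It fails at once if the crate is tipped by more than about 7 degrees (angle between crate's own z axis and vertical above 0.12 rad).
It fails at once if the crate is lifted off the counter (height (world z) of crate above 0.012 m).
It fails at once if a carton is lifted in or out of the crate (height (world z) of any of carton_left, carton_right above 0.028 m).
It fails at once if the robot pushes on the cartons in the crate (more than 3 N) (contact force between any of the arm, the fingers and carton_left above 3 N or contact force between any of the arm, the fingers and carton_right above 3 N).
It fails at once if another thing on the counter is shifted by more than 15 mm or knocked over (distance of any of spare_carton, tumbler, coffee_cup, capsule_sleeve, sugar_jar from where it was at the start of the episode above 0.015 m).
It also fails if it takes over 38 s, if anything falls off the work surface, if the arm or the gripper's body presses on something with over 40 N, if the wrist force passes 120 N, or if a joint passes its speed limit or range.

## Working session

There is one attempt and no reset: what is moved stays moved. The work goes in short steps, each a Python script; the robot and the scene stay as the last script left them, time stands still between calls to the robot, and variables do not carry over. Pictures are saved under pics/ and viewed, at most 10 in all, crops included, and the job is handed in when it is done.

```bash
mkdir -p pics
python3 - <<'E'
from workcell import arm
import cv2, numpy as np
for n in ("top","scene"):
    im=arm.get_image(n); cv2.imwrite(f"pics/{n}0.png",cv2.resize(im[:,:,::-1],(800,600),interpolation=cv2.INTER_CUBIC))
    np.save(f"{n}0.npy",im)
    m=arm.camera_model(n); print(n,{k:np.round(v,4).tolist() if not isinstance(v,str) else v for k,v in m.items()})
print(arm.read_orientation(),arm.read_clock())
E
```

```text
top {'K': [[358.6552, 0.0, 249.1554], [0.0, 358.6552, 192.6236], [0.0, 0.0, 1.0]], 'cam_to_world': [[-0.01, 0.9963, -0.0855, 0.4792], [-0.9999, -0.0106, -0.0061, -0.0399], [-0.007, 0.0854, 0.9963, 0.8901], [0.0, 0.0, 0.0, 1.0]]}
scene {'K': [[455.0462, 0.0, 255.0207], [0.0, 455.0462, 191.2863], [0.0, 0.0, 1.0]], 'cam_to_world': [[0.8365, -0.4409, 0.3255, 0.9132], [0.5478, 0.6894, -0.4739, -0.5811], [-0.0154, 0.5747, 0.8182, 0.9936], [0.0, 0.0, 0.0, 1.0]]}
[-3.06014302e+00 -7.03237445e-01  4.68367042e-04] 0.1
```

View pics/top0.png

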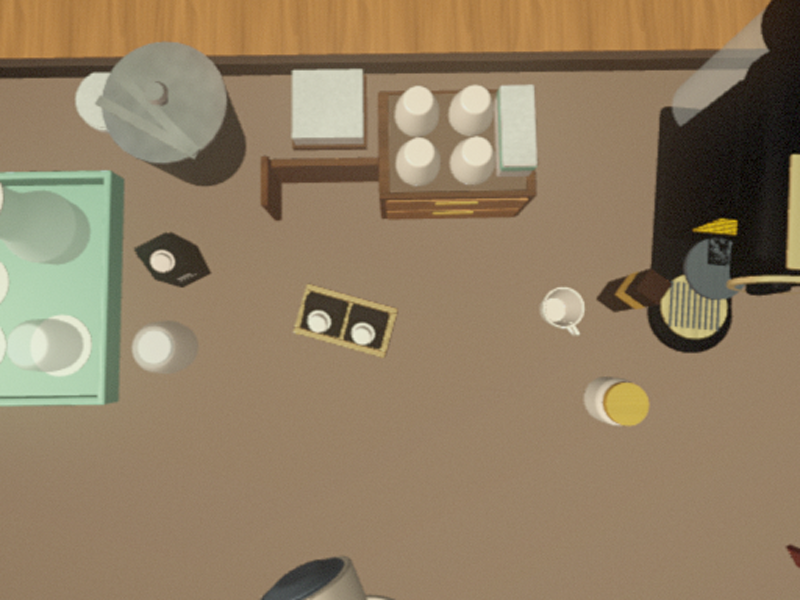

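View pics/scene0.png

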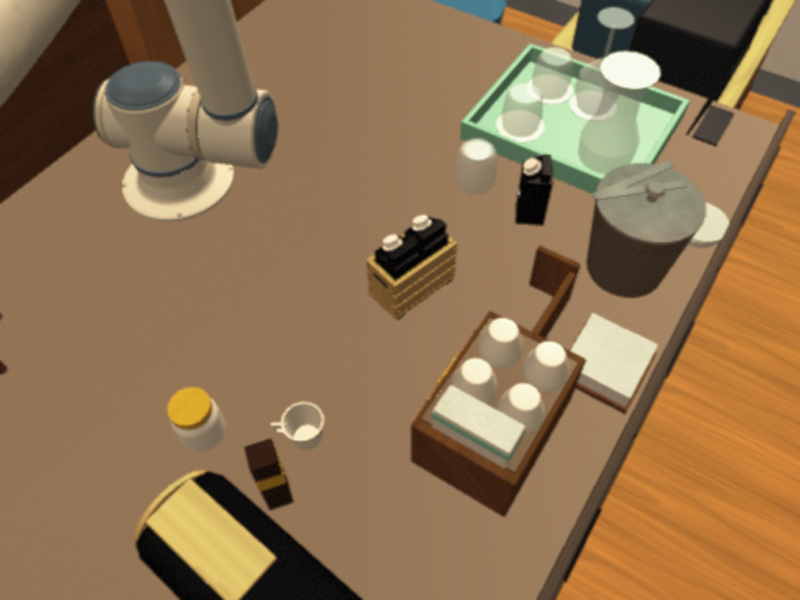

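Top view: crate rim corners are about (308,286), (397,308), (384,356) and (294,332). The bay lies between the cheek foot at (282,219) and the cabinet corner at (381,217). The scene view agrees. Next I'll refine the crate and zoom in on the bay.

```bash
cat > h.py <<'E'
from workcell import arm
import cv2, numpy as np
from scipy.spatial.transform import Rotation as R
def ray(n,uv,z,T=None):
    m=arm.camera_model(n); K=m["K"]; T=m["cam_to_world"] if T is None else T
    uv=np.atleast_2d(np.float64(uv))
    d=np.c_[(uv[:,0]-K[0,2])/K[0,0],-(uv[:,1]-K[1,2])/K[1,1],-np.ones(len(uv))]@T[:3,:3].T
    o=T[:3,3]; return o+d*((z-o[2])/d[:,2])[:,None]
def crate(im,n="top",T=None,ctr=(221,205),rad=60):
    hsv=cv2.cvtColor(im,cv2.COLOR_RGB2HSV)
    m=cv2.inRange(hsv,(15,85,90),(35,255,255)); g=np.zeros_like(m); cv2.circle(g,ctr,rad,255,-1); m&=g
    m=cv2.morphologyEx(m,cv2.MORPH_OPEN,np.ones((2,2),np.uint8))
    p=cv2.findNonZero(m)[:,0]; P=ray(n,p,0.099,T)[:,:2]
    (c,s,a)=cv2.minAreaRect(np.float32(P*1000))
    # yaw of the short (x) axis
    a=np.deg2rad(a if s[0]<s[1] else a+90); a=(a+np.pi/2)%np.pi-np.pi/2
    return np.array(c)/1000,s,a,m
E
python3 - <<'E'
from h import *
im=np.load("top0.npy"); c,s,a,m=crate(im); print(c,s,a)
cr=[(308,286),(397,308),(384,356),(294,332)]
print(ray("top",np.array(cr)*.64,.099))
print("front base",ray("top",np.array([(282,219),(381,217),(521,216)])*.64,0))
a=cv2.resize(im[85:235,140:350,::-1],(0,0),fx=3.8,fy=3.8,interpolation=cv2.INTER_CUBIC)
mm=cv2.resize(m[85:235,140:350],(0,0),fx=3.8,fy=3.8); a[mm>128]=a[mm>128]//2+np.array([0,0,127],np.uint8)
cv2.imwrite("pics/crop1.png",a)
E
```

```text
[0.51122733 0.01102586] (225.94898986816406, 253.80206298828125) 0.9326523961302269
[[ 0.5696602   0.08034121  0.099     ]
 [ 0.53697154 -0.04582051  0.099     ]
 [ 0.46954206 -0.02679751  0.099     ]
 [ 0.50453092  0.09997242  0.099     ]]
front base [[ 0.69041358  0.13771864  0.        ]
 [ 0.69183013 -0.02237609  0.        ]
 [ 0.6908307  -0.24816848  0.        ]]
```

View pics/crop1.png

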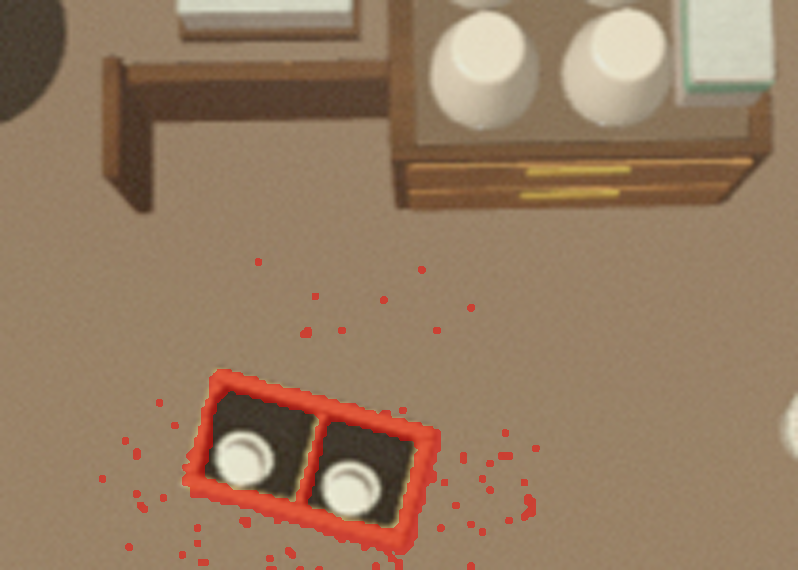

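The crop shows the crate rim segmented well apart from specks. Bay foot corners in the crop are (152,212), (399,208) and (718,203), and the back board foot runs (155,122) to (388,117). Next: settle the poses and plan IK with the hand leaned back, because the gripper body would hit the cartons if it were upright. Then I'll approach.

Run:
```python
import h; from h import *
c=np.array([.519,.026]);a=-.265;u=np.array([np.cos(a),np.sin(a)])
for t in (16,20,22,24,26,28,30):
  h.TH=np.deg2rad(t)
  for args in [(b,z) for z in (.015,.022,.12,.2) for b in (0,.015,.03)]:
    j=arm.ik(*hand(c-.036*u,a,-1,*args)); print(t,args,None if j is None else np.round(j,2)) if args[0] in(0,.03) else 0
```

```text
16 (0, 0.015) [ 0.08 -0.45  2.1  -0.1   1.23  1.93]
16 (0.03, 0.015) [ 0.1  -0.55  2.17 -0.1   1.26  1.96]
16 (0, 0.022) [ 0.08 -0.46  2.09 -0.1   1.24  1.93]
16 (0.03, 0.022) [ 0.1  -0.55  2.16 -0.1   1.28  1.96]
16 (0, 0.12) [ 0.08 -0.5   1.95 -0.09  1.43  1.91]
16 (0.03, 0.12) [ 0.1  -0.59  2.01 -0.1   1.46  1.94]
16 (0, 0.2) [ 0.08 -0.5   1.81 -0.09  1.57  1.9 ]
16 (0.03, 0.2) [ 0.1  -0.58  1.86 -0.1   1.6   1.92]
20 (0, 0.015) [ 0.1  -0.52  2.16 -0.13  1.17  1.96]
20 (0.03, 0.015) [ 0.13 -0.62  2.23 -0.14  1.21  1.99]
20 (0, 0.022) [ 0.1  -0.52  2.15 -0.13  1.19  1.96]
20 (0.03, 0.022) [ 0.13 -0.62  2.22 -0.14  1.23  1.99]
20 (0, 0.12) [ 0.1  -0.57  2.01 -0.12  1.38  1.94]
20 (0.03, 0.12) [ 0.13 -0.66  2.06 -0.13  1.41  1.96]
20 (0, 0.2) [ 0.1  -0.56  1.86 -0.12  1.51  1.92]
20 (0.03, 0.2) [ 0.13 -0.64  1.91 -0.13  1.55  1.95]
22 (0, 0.015) [ 0.11 -0.55  2.19 -0.15  1.15  1.98]
22 (0.03, 0.015) [ 0.14 -0.65  2.26 -0.16  1.19  2.01]
22 (0, 0.022) [ 0.11 -0.56  2.18 -0.15  1.16  1.98]
22 (0.03, 0.022) [ 0.14 -0.66  2.25 -0.16  1.2   2.01]
22 (0, 0.12) [ 0.11 -0.6   2.04 -0.14  1.3
[... 1153 characters left out ...]
21  1.08  2.04]
28 (0.03, 0.022) [ 0.19 -0.77  2.34 -0.23  1.14  2.07]
28 (0, 0.12) [ 0.15 -0.7   2.13 -0.2   1.27  2.  ]
28 (0.03, 0.12) [ 0.19 -0.8   2.18 -0.21  1.32  2.03]
28 (0, 0.2) [ 0.15 -0.69  1.98 -0.19  1.41  1.97]
28 (0.03, 0.2) [ 0.19 -0.77  2.02 -0.21  1.45  2.  ]
30 (0, 0.015) [ 0.16 -0.69  2.31 -0.24  1.04  2.07]
30 (0.03, 0.015) [ 0.2  -0.8   2.38 -0.25  1.1   2.1 ]
30 (0, 0.022) [ 0.16 -0.69  2.3  -0.24  1.06  2.06]
30 (0.03, 0.022) [ 0.2  -0.81  2.37 -0.25  1.12  2.09]
30 (0, 0.12) [ 0.16 -0.74  2.15 -0.22  1.25  2.01]
30 (0.03, 0.12) [ 0.2  -0.83  2.21 -0.24  1.3   2.05]
30 (0, 0.2) [ 0.16 -0.72  2.01 -0.21  1.38  1.98]
30 (0.03, 0.2) [ 0.2  -0.81  2.05 -0.23  1.43  2.02]
```

```bash
sed -i 's/deg2rad(30)/deg2rad(26)/' h.py
python3 - <<'E'
from h import *
c=np.array([.519,.026]);a=-.265;u=np.array([np.cos(a),np.sin(a)]);f=c-.036*u
arm.move_gripper(.088)
arm.goto(*hand(f,a,1,.03,.2))
arm.line_to(hand(f,a,1,.03)[0]); F0=arm.read_wrist_force(); print(F0,arm.read_width())
for b in np.arange(.026,-.014,-.002):
    arm.line_to(hand(f,a,1,b)[0],v=.04); F=arm.read_wrist_force()-F0
    if F[:2]@u<-1.5: break
print(b,F,arm.read_wrist_torque(),arm.read_ee_pos(),arm.read_clock(),arm.read_q())
im=arm.get_image("top"); np.save("top1.npy",im); sc=arm.get_image("scene")
cv2.imwrite("pics/c2.png",np.hstack([cv2.resize(x,(400,300),interpolation=cv2.INTER_CUBIC) for x in (im[80:290,110:390,::-1],sc[100:310,120:400,::-1])]))
E
```

```text
[-0.32791997 -0.53545512 -1.12513079] 0.08751583458018494
-0.0019999999999999775 [-7.15409723  2.24222491  5.01382563] [-0.00604481  0.95737583 -0.37091496] [0.47677826 0.03722727 0.01461823] 7.65 [ 0.12994972 -0.61182809  2.24816847 -0.19101651  1.0920807  -1.12268476]
```

View pics/c2.png

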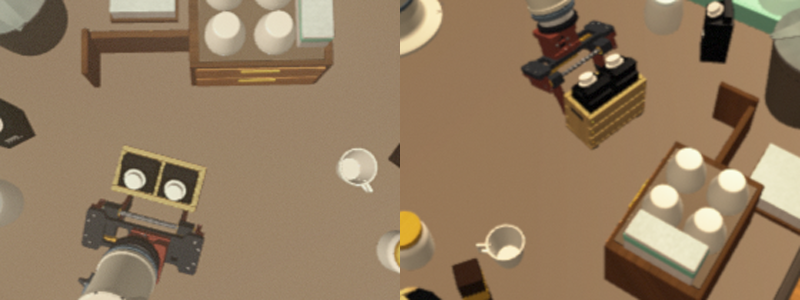

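Contact made: the crate hasn't visibly moved, both fingertips are low on its long side and the body is clear of the cartons. Now the first two thirds of the push, along a smooth curve that turns the crate square.

```bash
cat >> h.py <<'E'
from scipy.interpolate import CubicHermiteSpline as CH
def push(c0,a0,c1,a1,x0,x1,n,v=.05,off=0.):
    """carry crate along the Hermite curve c0,a0 -> c1,a1 (its x-axis tangent), from x0 to x1; off: hand's y shift on the face"""
    S=CH([c0[0],c1[0]],[c0[1],c1[1]],[np.tan(a0),np.tan(a1)]); F=[]
    for x in np.linspace(x0,x1,n+1)[1:]:
        a=float(np.arctan(S(x,1))); u=np.array([np.cos(a),np.sin(a)])
        c=np.array([x,float(S(x))])
        arm.line_to(*hand(c-.036*u+off*np.array([-u[1],u[0]]),a,1),v=v); F.append(arm.read_wrist_force())
    print("F max",np.abs(F).max(0),"crate should be",c,a,"t",arm.read_clock())
E
python3 - <<'E'
from h import *
push((.521,.0255),-.265,(.716,.055),.006,.521,.65,13)
im=arm.get_image("top"); np.save("top2.npy",im); sc=arm.get_image("scene")
print(crate(im,ctr=(225,165),rad=50)[:3])
cv2.imwrite("pics/c3.png",np.hstack([cv2.resize(x,(400,300),interpolation=cv2.INTER_CUBIC) for x in (im[80:185,140:280,::-1],sc[100:310,120:400,::-1])]))
E
```

```text
F max [2.42238305 1.37217887 1.93791422] crate should be [0.65       0.04296565] 0.2855892267818279 t 12.425
(array([0.63847809, 0.0429169 ]), (93.91204833984375, 139.49563598632812), np.float64(0.27199042311877153))
```

View pics/c3.png

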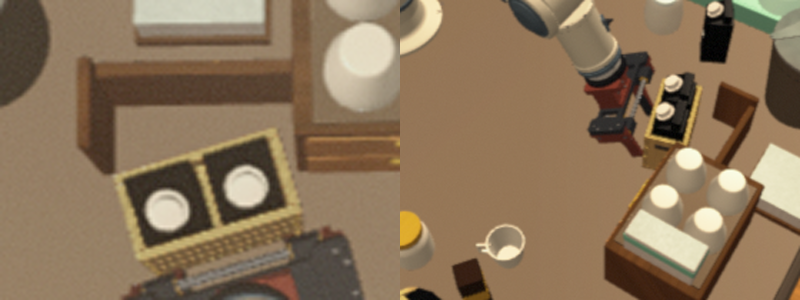

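The picture shows the crate at yaw ≈0.28 with its front right corner just inside the mouth. Rim corners in the crop are (116,176), (277,130) and (301,206), and the gap to the cabinet is about 10 mm. I'll check those against the plan and continue in two steps.

Run:
```python
from h import *
P=ray("top",np.array([(116,176),(277,130),(301,206)])/2.857+[140,80],.099)[:,:2]; print(P)
d=P[0]-P[1]; a=np.arctan2(-d[0],d[1]); print("center",(P[0]+P[2])/2,"yaw",a)
push((.521,.0255),-.265,(.716,.055),.006,.65,.69,5)
im=arm.get_image("top"); np.save("top3.npy",im)
print(crate(im,ctr=(225,155),rad=45)[:3])
cv2.imwrite("pics/c4.png",cv2.resize(im[80:185,140:280,::-1],(800,600),interpolation=cv2.INTER_CUBIC))
```

```text
[[ 0.66362553  0.1176733 ]
 [ 0.69897282 -0.00909191]
 [ 0.6380811  -0.02744578]]
center [0.65085332 0.04511376] yaw 0.27193328733460304
F max [3.11558417 1.8067985  1.14381851] crate should be [0.69       0.05263399] 0.1644064064338901 t 14.1083
(array([0.6747066 , 0.05044289]), (99.30590057373047, 143.7523956298828), np.float64(0.291219228492714))
```

View pics/c4.png

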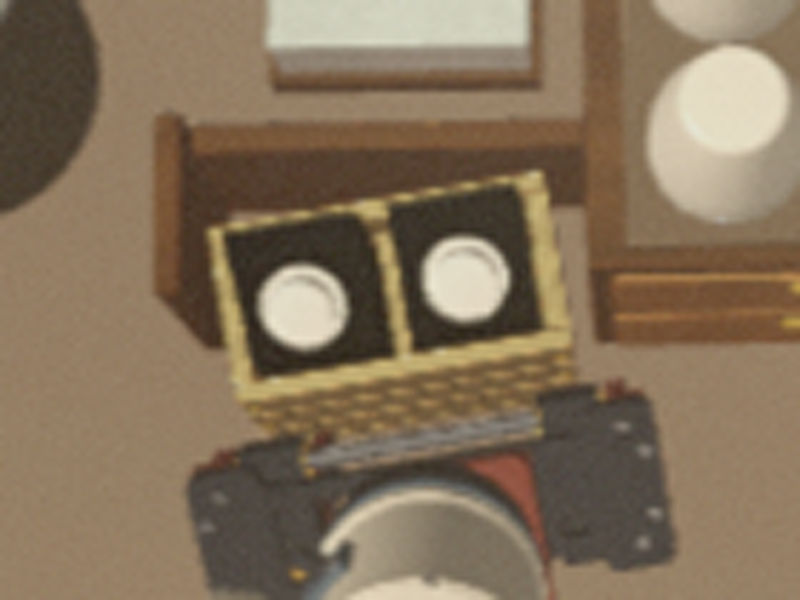

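The crate follows the plan: rim corners (210,230), (540,175) and (572,335), yaw ≈0.165, with free gaps on both sides. Now I'll finish the push until contact with the back board.

Run:
```python
from h import *
push((.521,.0255),-.265,(.716,.055),.006,.69,.712,4,v=.04)
for x in np.arange(.713,.724,.001):
    arm.line_to(*hand((x-.036,.055),.006,1),v=.03); F=arm.read_wrist_force(); print(round(x,3),F.round(1),arm.read_wrist_torque()[2].round(2),arm.read_ee_pos()[0].round(4))
    if F[0]<-15: break
im=arm.get_image("top"); np.save("top4.npy",im); print(arm.read_clock())
cv2.imwrite("pics/c5.png",cv2.resize(im[80:185,140:280,::-1],(800,600),interpolation=cv2.INTER_CUBIC))
```

```text
F max [3.63757194 0.4770283  0.82234277] crate should be [0.712      0.05491843] 0.034530066262014755 t 15.325
0.713 [-3.8 -1.4  0.5] 0.1 0.6679
0.714 [-9.  -0.4  1.1] 0.23 0.6685
0.715 [-14.2  -0.3   5.1] 0.28 0.6688
0.716 [-21.2  -0.2   9.8] 0.3 0.669
16.375
```

View pics/c5.png

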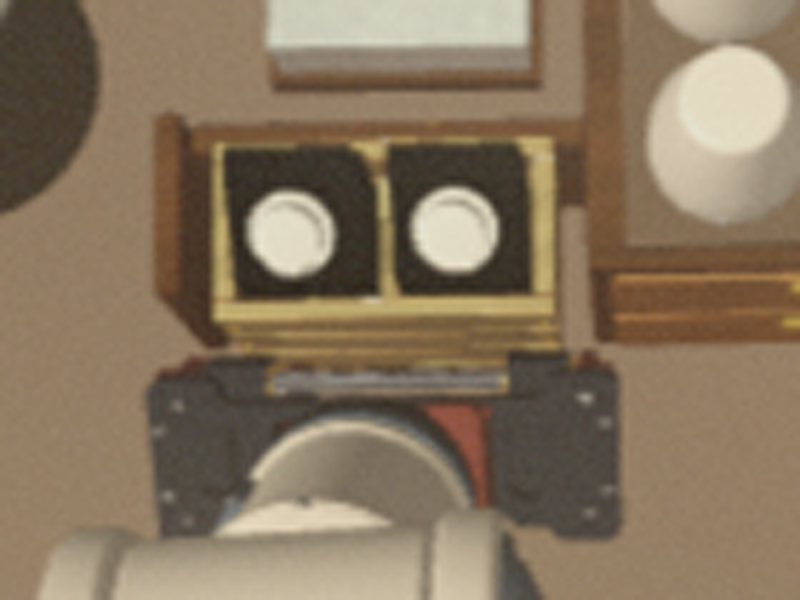

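The crate sits square against the back board: rim (212,143) to (552,138), gaps on both sides, and the resistance climbed to 21 N with motion stopping. Next I'll retreat and verify.

Run:
```python
from h import *
p=arm.read_ee_pos(); arm.line_to([p[0]-.06,p[1],p[2]+.005],v=.06); arm.line_to([p[0]-.12,p[1],.06],v=.1)
im=arm.get_image("top"); np.save("top5.npy",im); sc=arm.get_image("scene")
print(arm.read_clock(),arm.read_wrist_force())
cv2.imwrite("pics/c6.png",np.hstack([cv2.resize(x,(400,300),interpolation=cv2.INTER_CUBIC) for x in (im[80:185,140:280,::-1],sc[100:310,120:400,::-1])]))
```

```text
18.5333 [-0.40415465  0.21264715 -0.54161186]
```

View pics/c6.png

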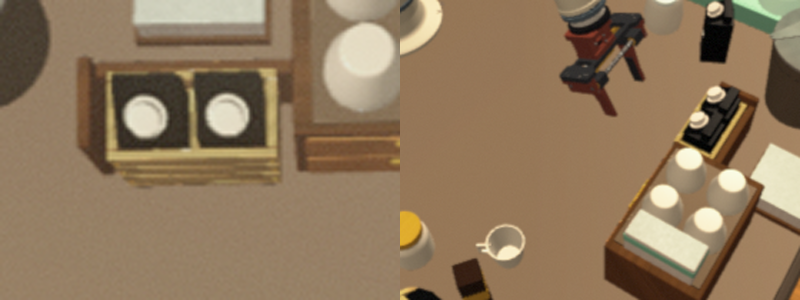

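The hand is clear. The crate stands flat in the bay, its near foot line at about (127,186) to (280,182), with both cartons upright. One numeric check before I hand in.

Run:
```python
from h import *
q=lambda l:np.array(l)/2.857+[140,80]
f=ray("top",q([(127,186),(280,182)]),.003)[:,:2]; r=ray("top",q([(107,73),(276,70),(107,160),(277,158)]),.099)[:,:2]
print(f,r,r.mean(0))
ok=abs(r.mean(0)[1]-.0568)<.012 and abs(r.mean(0)[0]-.715)<.008
print(ok)
if ok: print(arm.finish_job())
```

```text
[[ 0.67694986  0.12703894]
 [ 0.67896376 -0.00766488]] [[ 0.74666403  0.12534018]
 [ 0.74744258 -0.00864489]
 [ 0.67649906  0.12484372]
 [ 0.67652704 -0.00893214]] [0.71178318 0.05815172]
True
the job is handed in; nothing more can be done
None
```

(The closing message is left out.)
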